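Stroke the wheels of a flow track to check that they run

ROBOT

A 6-joint arm with a two-finger parallel gripper is mounted at the origin on the work surface. World frame = base frame: x ahead of the robot, y to its left, z up, the work surface at z = 0. Lengths are in m, angles in rad, forces in N, time in s.
With the tool pointing down it reaches from about 0.375 to 0.9 m from the base axis. Payload 3.1 kg.
Tool frame: the origin (TCP) lies on the centre line of the jaws, within the pads' length; the fingertips stand 19 mm ahead of it and the grasp point (between the pads) is the TCP; y points along the fingers, x is the direction in which the jaws open and shut, and the axes are right-handed (so a half turn about y gives the same grasp; the last joint's range is limited). The gripper opens to 85 mm and grips with 20 to 120 N. Pads are 22 mm wide; open, the fingers measure 114 mm over their backs; the gripper's body (76 mm by 85 mm) begins 54 mm behind the grasp point. The pads swing forward as they close: fully open they stand 13 mm farther back than shut.
Start: joints at [-1.298, 0.527, 1.433, -0, 1.181, -0.178], TCP at [0.273, -0.562, 0.25] pointing down, gripper open.
Joint ranges: [-3.08, 3.08], [-0.75, 2.2], [0.22, 2.44], [-1.43, 4.57], [0, 2.65], [-2.85, 2.85]. Speed limits (rad/s): [2.79, 2.79, 3.14, 3.14, 3.14, 3.14].

INTERFACE

Orientations are given as a unit quaternion [x, y, z, w].
In Python, from station import * gives the robot as it stands.
- The arm moves only by the tool step_arm, never from a script. Its argument "moves" is a list of rows, each a list of 7 numbers: the turn, a rotation vector about the tool's x, y, z in rad, then the shift along the tool's x, y, z in cm, then the closure, from -1 (fully open) to 1 (shut). A call has 1 to 12 rows; each row is the pose to reach, as a shift and turn from the pose measured when the call began, along the tool's axes at that moment; what a row does not reach only later rows make up. A row lasts 1/8 s, in which the tool goes at most 62.5 mm and 10.7 degrees, less where a joint would pass 70% of its speed; a pose out of reach is approached as far as the arm can. A call with a gripper value outside its range is refused whole. The fingers move at their own pace and stop on an object; "grip_force" is the grip in N (left out, the last holds). Time passes only in rows, so rows that repeat a pose let the fingers close. It gives the time, the measured TCP pose, the force and the opening at its end, in the units of the state.
- sense(): the state, without advancing time (a new reading comes with each control period).
- snapshot(name): name is "scene" or "top" or "wrist"; returns a dict with "frame" (400x640x3 uint8, red, green, blue), "z_map" (400x640 float32, m along the optical axis (not along the pixel's ray), 0 where there is no reading), "vfov" (degrees; the focal length in pixels is half the picture's height over the tangent of half this angle, whatever the lens; pixels are square), "cx", "cy" (the principal point, pixels), "dist" ([k1, k2, p1, p2, k3] as OpenCV has them; the pictures are not rectified), "xyz" and "orientation" of the camera in the world. Camera axes: x right, y down, z forward; pixel columns grow to the right and rows downward; lengths in m; the calibration is good to about 2 mm. A picture is of the moment at which its call begins.
- sign_off(): hands the job in, once; it reports no verdict.
The state is a dict: "t": time; "q": joint angles; "qd": joint speeds; "tau": joint torques, N m; "tcp_pos": TCP position; "tool_rot": TCP orientation; "force": force on the tool from outside, world axes, zero at the start; "ft_torque": the same for the moment, N m; "finger_gap": opening from 0.0 (shut) to 1.0 (fully open).
Only numpy, scipy, OpenCV 4.12 (cv2) and the standard library are available. Lean on these libraries where they do the work, as an engineer would, in place of code of your own. Each camera call takes 0.05 s, during which the arm holds its last target.

TASK

Check that the curved carton-flow track runs freely: with the fingers closed, stroke the fingertips lightly along the tops of its six wheels, one after the other from the open end to the end with the bumper, so that each wheel rolls by at least an eighth of a turn towards the bumper. Press gently - no wheel may be pushed down close to its stop, and do not push hard on the track - and grasp nothing; leave the bin, the cartons and the spare wheel where they are and finish with the hand clear of everything.

Things in the scene. Friction and masses are not known exactly. Their poses are not given: they have to be found in the camera images.
- track: curved carton-flow track fixed to the bench: channel 66 mm wide with six grey wheels (40 mm diameter, 22 mm wide) in a row on an arc of 320 mm radius, 46 mm apart. Origin on the bench under the middle of the row (18 mm off it in x), x across towards the inside of the bend, y along the row towards the bumper (flow direction), z up. The side rails end 58 mm above the bench, 27 mm below the wheels' tops
- top1 (a point): highest point of wheel 1 when not pressed, on its middle, 85 mm above the bench; wheel 1 is the one at the open end (no bumper). A fixed point on the track, it does not go down with the wheel
- top2 (a point): highest point of wheel 2 when not pressed, on its middle, 85 mm above the bench; wheel 2 counted from the open end. A fixed point on the track, it does not go down with the wheel
- top3 (a point): highest point of wheel 3 when not pressed, on its middle, 85 mm above the bench; wheel 3 counted from the open end. A fixed point on the track, it does not go down with the wheel
- top4 (a point): highest point of wheel 4 when not pressed, on its middle, 85 mm above the bench; wheel 4 counted from the open end. A fixed point on the track, it does not go down with the wheel
- top5 (a point): highest point of wheel 5 when not pressed, on its middle, 85 mm above the bench; wheel 5 counted from the open end. A fixed point on the track, it does not go down with the wheel
- top6 (a point): highest point of wheel 6 when not pressed, on its middle, 85 mm above the bench; wheel 6 is the one next to the bumper. A fixed point on the track, it does not go down with the wheel
- bumper (a point): middle of the top edge of the bumper, an upright plate 74 mm wide across the track and 100 mm high (15 mm above the wheels' tops), faced with rubber 4 mm proud towards wheel 6; 68 mm along the arc beyond wheel 6
- wheel1 (a joint): turn of wheel 1 on its axle, rad, near 0 at the start, no limit; positive when its top rolls towards the bumper. Very free: it rolls along with a light touch on its top and coasts to rest
- wheel2 (a joint): turn of wheel 2 on its axle, rad, near 0 at the start, no limit; positive when its top rolls towards the bumper. Very free: it rolls along with a light touch on its top and coasts to rest
- wheel3 (a joint): turn of wheel 3 on its axle, rad, near 0 at the start, no limit; positive when its top rolls towards the bumper. Very free: it rolls along with a light touch on its top and coasts to rest
- wheel4 (a joint): turn of wheel 4 on its axle, rad, near 0 at the start, no limit; positive when its top rolls towards the bumper. Very free: it rolls along with a light touch on its top and coasts to rest
- wheel5 (a joint): turn of wheel 5 on its axle, rad, near 0 at the start, no limit; positive when its top rolls towards the bumper. Very free: it rolls along with a light touch on its top and coasts to rest
- wheel6 (a joint): turn of wheel 6 on its axle, rad, near 0 at the start, no limit; positive when its top rolls towards the bumper. Very free: it rolls along with a light touch on its top and coasts to rest
- fork1 (a joint): how far the sprung fork of wheel 1 is pushed down, m: 0 at rest, 0.014 at its hard stop. About 2 N starts it, then 0.5 N per mm; springs back up
- fork2 (a joint): how far the sprung fork of wheel 2 is pushed down, m: 0 at rest, 0.014 at its hard stop. About 2 N starts it, then 0.5 N per mm; springs back up
- fork3 (a joint): how far the sprung fork of wheel 3 is pushed down, m: 0 at rest, 0.014 at its hard stop. About 2 N starts it, then 0.5 N per mm; springs back up
- fork4 (a joint): how far the sprung fork of wheel 4 is pushed down, m: 0 at rest, 0.014 at its hard stop. About 2 N starts it, then 0.5 N per mm; springs back up
- fork5 (a joint): how far the sprung fork of wheel 5 is pushed down, m: 0 at rest, 0.014 at its hard stop. About 2 N starts it, then 0.5 N per mm; springs back up
- fork6 (a joint): how far the sprung fork of wheel 6 is pushed down, m: 0 at rest, 0.014 at its hard stop. About 2 N starts it, then 0.5 N per mm; springs back up
- bin: yellow stock bin with two small boxes in it, 140 x 100 mm, 65 mm high, loose; origin under its centre
- white_carton: small white carton, 55 x 70 mm, 65 mm high, loose; origin under its centre
- brown_carton: small brown carton, 60 x 85 mm, 50 mm high, loose; origin under its centre
- spare_wheel: spare grey wheel lying flat, 40 mm diameter, 22 mm high, loose; origin under its centre

How it is judged:
By the outcome, as a careful person would: the job done as asked, in the order asked, and still so for the second after the job is handed in, with the robot touching nothing.
It also fails if it takes over 40 s, if anything falls off the work surface, if the arm or the gripper's body presses on something with over 40 N, if the wrist force passes 120 N, or if a joint passes its speed limit or range.

## Working session

There is one attempt and no reset: what is moved stays moved. The work goes in short steps, Python scripts to look and compute and a tool call to move; the robot and the scene stay as the last step left them, time stands still between calls to the robot, and variables do not carry over. Pictures are saved under pics/ and viewed, and the job is handed in when it is done.

Besides the shell and the picture viewer there is one more tool, called after "Request:" as name(argument=value, ...), one argument or row to a line, values as JSON. step_arm: Moves the arm, as the interface text tells. Its arguments: {"type":"object","properties":{"moves":{"type":"array","items":{"type":"array","items":{"type":"number"}}},"grip_force":{"type":"number"}},"required":["moves"]}

```bash
mkdir -p pics; ls; python3 - <<'E'
from station import *
import cv2,pickle
s=sense();print(s)
for n in ["scene","top","wrist"]:
    d=snapshot(n);pickle.dump(d,open(n+'.pkl','wb'))
    cv2.imwrite(f'pics/{n}0.png',d['frame'][:,:,::-1]); print(n,d['vfov'],d['cx'],d['cy'],d['dist'],d['xyz'],d['orientation'])
E
```

```text
pics
{'t': 0.0, 'q': array([-1.29752681e+00,  5.28489838e-01,  1.43391248e+00,  1.55525469e-05,
        1.18137466e+00, -1.78492920e-01]), 'qd': array([-1.45722668e-03, -2.80224358e-03, -3.08375654e-05, -2.43452160e-03,
       -7.45716240e-04,  1.83325442e-03]), 'tau': array([ 1.60380091e-04, -4.42354381e+01, -1.78022808e+01, -3.03513052e-04,
        8.20291985e-03, -2.27614258e-06]), 'tcp_pos': array([ 0.27269427, -0.56162363,  0.24931578]), 'tool_rot': array([-0.59875637,  0.37588539, -0.37474956,  0.59980309]), 'force': array([0.1800739 , 0.26358092, 0.40062064]), 'ft_torque': array([-0.05421588, -0.02602288, -0.0158455 ]), 'finger_gap': 1.0048194958022492}
scene 56.11716607930673 318.26484807258726 199.58218891025757 [-0.05472484  0.          0.          0.          0.        ] [ 0.91539296 -0.12165202  0.62053933] [ 0.79410981  0.52782338 -0.16238929 -0.25381451]
top 51.130393029364136 327.9250186909764 202.66358172869587 [0.02438967 0.         0.         0.         0.        ] [0.45525577 0.01002488 0.77794639] [ 0.70567076 -0.70422049  0.04364461 -0.0647876 ]
wrist 59.53739985711247 322.36873609933997 199.86455349735152 [-0.031485  0.        0.        0.        0.      ] [ 0.34429456 -0.52626087  0.37407285] [ 0.83730497 -0.52392408 -0.08434013  0.13157011]
```

View pics/scene0.png

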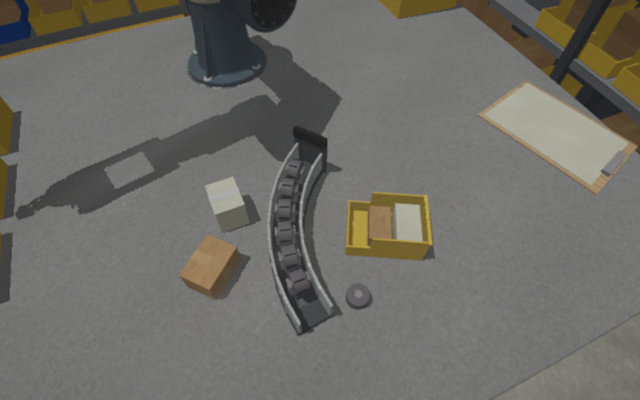

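View pics/top0.png

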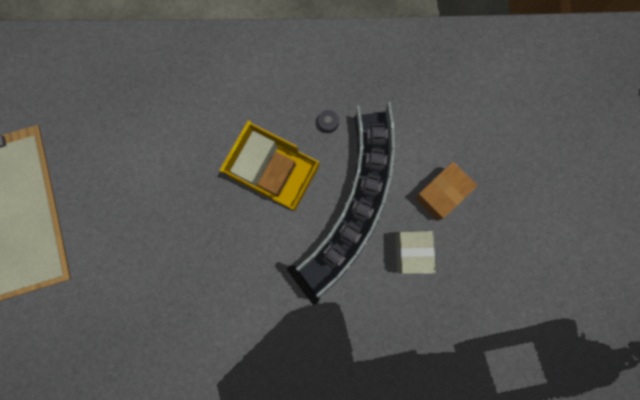

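View pics/wrist0.png

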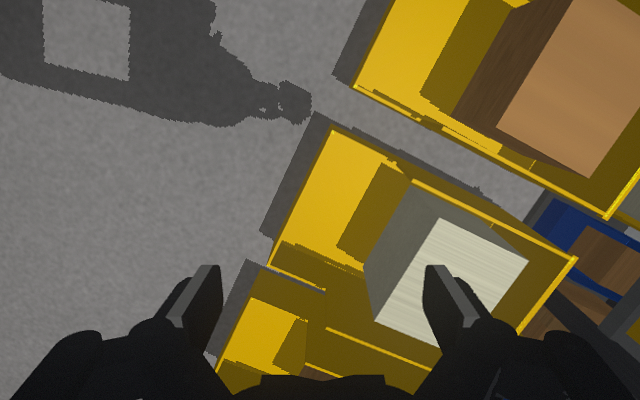

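The track's open end, with wheel 1, is at the top of the top picture (about 377,133). The bumper end is at about (305,283). The bin and spare wheel lie inside the bend, and the cartons lie outside it. Next I fit the track model to the depth clouds.

```bash
cat > h.py <<'E'
import numpy as np,cv2,pickle
from scipy.spatial.transform import Rotation as R
def cloud(d):
    f=200/np.tan(np.radians(d['vfov']/2)); K=np.array([[f,0,d['cx']],[0,f,d['cy']],[0,0,1]])
    v,u=np.mgrid[0:400,0:640]
    p=cv2.undistortPoints(np.stack([u,v],-1).reshape(-1,1,2).astype(np.float64),K,np.array(d['dist'])).reshape(400,640,2)
    z=d['z_map'].astype(float)
    c=np.dstack([p*z[...,None],z])
    w=c@R.from_quat(d['orientation']).as_matrix().T+d['xyz']
    w[z<=0]=np.nan
    return w
def proj(d,P):
    f=200/np.tan(np.radians(d['vfov']/2)); K=np.array([[f,0,d['cx']],[0,f,d['cy']],[0,0,1]])
    Rm=R.from_quat(d['orientation']).as_matrix().T
    return cv2.projectPoints(np.asarray(P,float),cv2.Rodrigues(Rm)[0],-Rm@d['xyz'],K,np.array(d['dist']))[0].reshape(-1,2)
E
python3 - <<'E'
from h import *
for n in ['top','scene']:
    d=pickle.load(open(n+'.pkl','rb'));w=cloud(d)
    if n=='top':
        for u,v in [(377,133),(376,157),(371,183),(363,210),(350,232),(335,255),(310,285),(292,268),(316,300),(328,120),(450,190),(415,250),(200,100),(250,125),(294,208)]: print(n,u,v,w[v,u].round(4))
    else:
        for u,v in [(296,168),(290,187),(285,209),(287,230),(290,254),(298,281),(310,138),(100,300)]: print(n,u,v,w[v,u].round(4))
    z=w[...,2]; img=np.clip(z/0.1*255,0,255); img=np.nan_to_num(img).astype(np.uint8)
    c=(img[90:310,210:490] if n=='top' else img[110:340,170:450])
    g=d['frame'][90:310,210:490,::-1] if n=='top' else d['frame'][110:340,170:450,::-1]
    cv2.imwrite(f'pics/{n}_z.png',cv2.resize(c,None,fx=2.6,fy=2.6,interpolation=0))
    cv2.imwrite(f'pics/{n}_c.png',cv2.resize(np.clip(g*1.8,0,255).astype(np.uint8),None,fx=2.6,fy=2.6,interpolation=2))
E
```

```text
top 377 133 [ 0.6839 -0.0528  0.0833]
top 376 157 [ 0.6413 -0.0504  0.084 ]
top 371 183 [ 0.5961 -0.0415  0.0843]
top 363 210 [ 0.5503 -0.0277  0.083 ]
top 350 232 [ 0.5133 -0.0058  0.085 ]
top 335 255 [0.4754 0.019  0.0848]
top 310 285 [0.4238 0.0649 0.0113]
top 292 268 [0.454 0.088 0.099]
top 316 300 [0.4042 0.0488 0.101 ]
top 328 120 [0.7308 0.0336 0.0199]
top 450 190 [ 0.5899 -0.1812  0.052 ]
top 415 250 [ 0.4849 -0.1155  0.0646]
top 200 100 [ 0.7806  0.2869 -0.0008]
top 250 125 [0.7092 0.1735 0.0555]
top 294 208 [0.5631 0.0957 0.0165]
scene 296 168 [0.4904 0.0195 0.086 ]
scene 290 187 [ 0.5257 -0.0056  0.0836]
scene 285 209 [ 0.5663 -0.03    0.083 ]
scene 287 230 [ 0.6074 -0.0414  0.084 ]
scene 290 254 [ 0.6518 -0.0527  0.0865]
scene 298 281 [ 0.6985 -0.0573  0.0853]
scene 310 138 [0.4351 0.0701 0.0925]
scene 100 300 [ 0.5684 -0.3753  0.0024]
```

View pics/top_z.png

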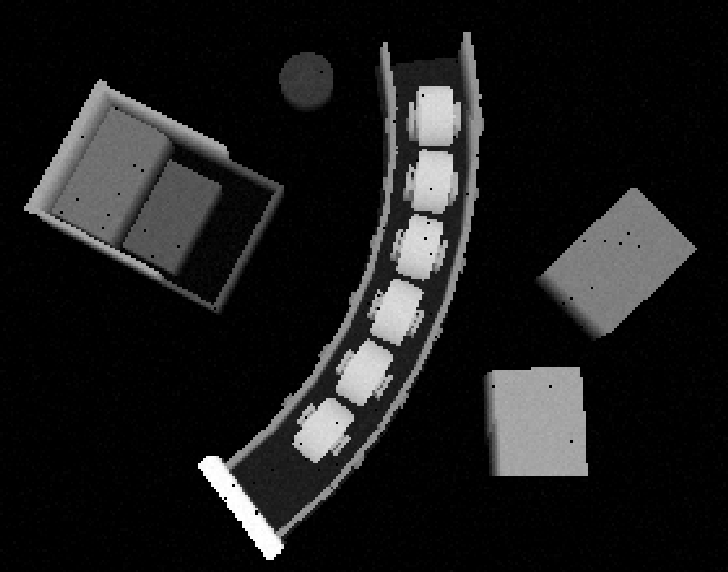

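View pics/top_c.png

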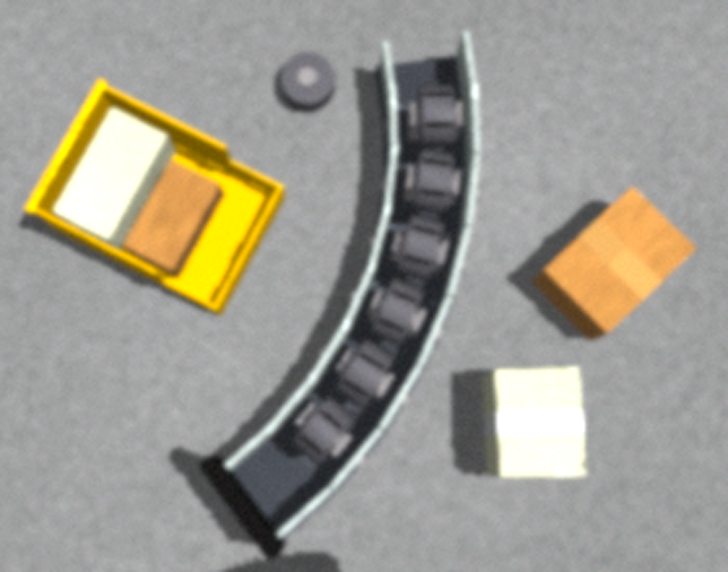

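```bash
cat >> h.py <<'E'
def model(p):
    # p: world arc center cx,cy and angle of mid, dir. wheel i at angle a0+ sgn*(i-2.5)*46/320
    cx,cy,a=p[:3]
    th=a-(np.arange(6)-2.5)*0.046/0.320
    r=np.stack([np.cos(th),np.sin(th)],1)
    return np.array([cx,cy])+0.32*r, th, r
E
python3 - <<'E'
from h import *
from scipy.optimize import least_squares
C={}
for n in ['top','scene']:
    w=cloud(pickle.load(open(n+'.pkl','rb'))).reshape(-1,3); w=w[~np.isnan(w).any(1)]
    C[n]=w
def fit(w,p0):
    for it in range(4):
        def res(p):
            c,th,r=model(p)
            dd=w[:,None,:2]-c[None]; i=np.argmin((dd**2).sum(2),1)
            d=dd[np.arange(len(w)),i]; t=(d*r[i]).sum(1); s=d[:,0]*r[i,1]-d[:,1]*r[i,0]
            return np.concatenate([np.hypot(s,w[:,2]-p[3]-0.065)-0.02, 0.3*t])
        o=least_squares(res,p0,loss='soft_l1',f_scale=0.002);p0=o.x
    return o
tops=np.array([[.6839,-.0528],[.6413,-.0504],[.5961,-.0415],[.5503,-.0277],[.5133,-.0058],[.4754,.019]])
o=least_squares(lambda p:(model(p)[0]-tops).ravel(),[0.7,.27,-1.9]);print(o.x,o.fun.reshape(6,2).round(4))
p0=np.append(o.x,0)
for n in ['top','scene','both']:
    w=np.vstack([C['top'],C['scene']]) if n=='both' else C[n]
    c=model(p0)[0]
    k=(np.sqrt(((w[:,None,:2]-c[None])**2).sum(2)).min(1)<0.02)&(w[:,2]>0.073)&(w[:,2]<0.093)
    o=fit(w[k],p0)
    c,th,r=model(o.x);print(n,k.sum(),o.x.round(4),'\n',c.round(4).tolist(),np.abs(o.fun[:k.sum()]).mean())
    k2=(w[:,2]>0.094)&(np.linalg.norm(w[:,:2]-[.43,.068],axis=1)<.06); print('bumper',w[k2].mean(0), 'pred',o.x[:2]+.32*np.array([np.cos(th[5]-.068/.32),np.sin(th[5]-.068/.32)]))
np.save('p.npy',o.x)
d=pickle.load(open('top.pkl','rb'));s=pickle.load(open('scene.pkl','rb'))
P=np.c_[c,np.full(6,.085)]
out=[]
for q,(x,y) in ((d,(210,90)),(s,(170,110))):
    g=cv2.resize(np.clip(q['frame'][y:y+220,x:x+280,::-1]*1.8,0,255).astype(np.uint8),None,fx=1.9,fy=1.9)
    g=cv2.resize(g,(400,314))
    for u,v in proj(q,P): cv2.circle(g,(int((u-x+.5)*400/280),int((v-y+.5)*400/280)),2,(0,0,255),-1)
    out.append(g)
cv2.imwrite('pics/chk.png',np.hstack(out))
E
```

```text
[ 0.67771857  0.26701699 -1.90217869] [[ 0.0028 -0.0001]
 [-0.0005 -0.0004]
 [-0.0005 -0.0008]
 [ 0.0018  0.0004]
 [-0.002  -0.0005]
 [-0.0016  0.0014]]
top 1600 [ 6.817e-01  2.665e-01 -1.909e+00 -6.000e-04] 
 [[0.6885, -0.0534], [0.6426, -0.0511], [0.5975, -0.0422], [0.5541, -0.027], [0.5134, -0.0057], [0.4761, 0.0212]] 0.0009353429993282648
bumper [0.42831977 0.07176876 0.098998  ] pred [0.42902584 0.07010392]
scene 1398 [ 6.8730e-01  2.6440e-01 -1.9234e+00  1.7000e-03] 
 [[0.6895, -0.0556], [0.6436, -0.0526], [0.5987, -0.043], [0.5555, -0.0272], [0.5151, -0.0053], [0.4783, 0.0222]] 0.001481620640733868
bumper [0.43245156 0.07071625 0.10049219] pred [0.43186488 0.07171152]
both 2998 [ 6.8440e-01  2.6550e-01 -1.9147e+00  5.0000e-04] 
 [[0.6893, -0.0545], [0.6434, -0.0519], [0.5984, -0.0427], [0.5551, -0.0272], [0.5145, -0.0057], [0.4774, 0.0214]] 0.001576678702925456
bumper [0.43003904 0.0713308  0.09961974] pred [0.43059637 0.0705718 ]
```

View pics/chk.png

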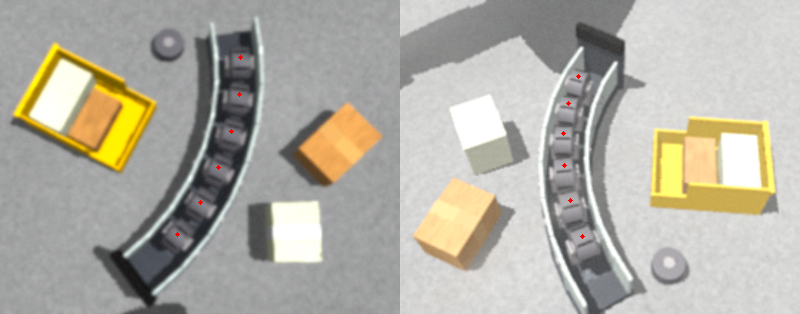

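```bash
python3 - <<'E'
from h import *
from station import *
s=sense(); M=R.from_quat(s['tool_rot']).as_matrix(); print(M.round(3))
c,th,r=model(np.load('p.npy'))
t=np.stack([r[:,1],-r[:,0]],1); print('tangent deg',np.degrees(np.arctan2(t[:,1],t[:,0])).round(1))
print('toolx deg',np.degrees(np.arctan2(M[1,0],M[0,0])))
E
```

```text
[[ 0.437 -0.     0.9  ]
 [-0.9    0.002  0.437]
 [-0.002 -1.     0.   ]]
tangent deg [-179.1  172.6  164.4  156.2  147.9  139.7]
toolx deg -64.11284097374805
```

```bash
cat >> h.py <<'E'
def rows(s,targets,heading=None):
    M=R.from_quat(s['tool_rot']).as_matrix()
    rv=np.zeros(3)
    if heading is not None:
        a=np.radians(heading); x=np.array([np.cos(a),np.sin(a),0]);y=np.array([0,0,-1.])
        rv=R.from_matrix(M.T@np.stack([x,y,np.cross(x,y)],1)).as_rotvec()
    for T in targets:
        print([*rv.round(3).tolist(),*((M.T@(np.array(T)-s['tcp_pos']))*100).round(2).tolist(),1])
E
python3 - <<'E'
from h import *
from station import *
s=sense()
rows(s,[[.739,-.053,.25],[.739,-.053,.15]],-20)
E
```

```text
[-0.001, -0.77, -0.001, -25.42, 0.02, 64.16, 1]
[-0.001, -0.77, -0.001, -25.4, 10.02, 64.16, 1]
```

Request:
step_arm(
  moves=[
    [0,-0.1,0,-2.1,0,5.3,1],
    [0,-0.2,0,-4.2,0,10.7,1],
    [0,-0.3,0,-6.3,0,16,1],
    [0,-0.4,0,-8.5,0,21.4,1],
    [0,-0.45,0,-10.6,0,26.7,1],
    [0,-0.5,0,-12.7,0,32,1],
    [0,-0.55,0,-14.8,0,37.4,1],
    [0,-0.6,0,-16.9,0,42.8,1],
    [0,-0.65,0,-19,0,48,1],
    [0,-0.7,0,-21.2,0,53.5,1],
    [0,-0.74,0,-23.3,0,58.8,1],
    [0,-0.77,0,-25.4,0,64.1,1],
  ],
  grip_force=20,
)

```text
t: 1.65
tcp_pos: [0.7394, -0.0518, 0.2496]
tool_rot: [-0.696, 0.123, -0.122, 0.697]
force: [-0.0, -1.6, -0.3]
finger_gap: -0.0
```

```bash
python3 - <<'E'
from h import *
from station import *
s=sense();print(s['t'],s['tcp_pos'],s['force'],s['finger_gap'],s['q'])
d=snapshot('scene');cv2.imwrite('pics/s1.png',d['frame'][:,:,::-1])
rows(sense(),[[.739,-.053,.15],[.739,-.053,.125]],-20)
E
```

```text
1.65 [ 0.73943208 -0.05181799  0.24964529] [-0.03382031 -1.59635516 -0.30243407] -9.23262651193059e-06 [-2.20768220e-01  6.95397303e-01  1.09957547e+00  1.32896848e-03
  1.34815819e+00  1.26752650e-01]
[-0.008, 0.007, 0.003, -0.21, 9.93, -1.0, 1]
[-0.008, 0.007, 0.003, -0.22, 12.43, -1.02, 1]
```

View pics/s1.png

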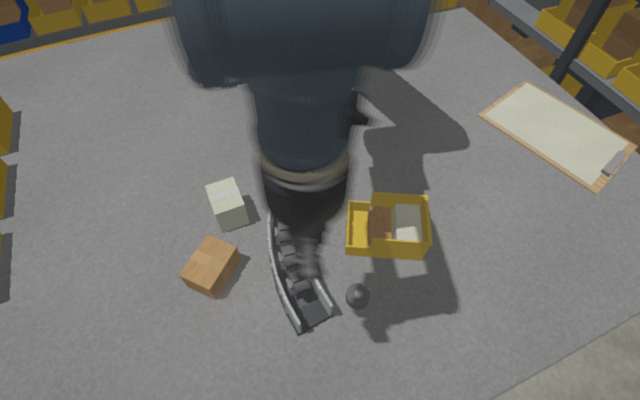

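The hand is above the open end, blurred by motion. I bring it down to 20 mm above contact height.

Request:
step_arm(
  moves=[
    [0,0,0,-0.2,3,-0.6,1],
    [0,0,0,-0.2,7,-1.1,1],
    [0,0,0,-0.2,11,-1.1,1],
    [0,0,0,-0.2,12.5,-1.1,1],
    [0,0,0,-0.2,12.5,-1.1,1],
    [0,0,0,-0.2,12.5,-1.1,1],
  ],
)

```text
t: 2.45
tcp_pos: [0.7403, -0.0541, 0.1263]
tool_rot: [-0.694, 0.118, -0.123, 0.699]
force: [0.1, 0.0, 1.1]
finger_gap: 0.002
```

```bash
python3 - <<'E'
from h import *
from station import *
s=sense();print(s['t'],s['tcp_pos'],s['force'],R.from_quat(s['tool_rot']).as_matrix().round(3))
d=snapshot('wrist');g=cv2.resize(np.clip(d['frame'][:,:,::-1]*1.6,0,255).astype(np.uint8),(800,500))
c=model(np.load('p.npy'))[0]
for u,v in proj(d,np.c_[c,np.full(6,.085)]): 
    print(u,v)
    cv2.circle(g,(int(u*1.25),int(v*1.25)),4,(0,0,255),-1)
cv2.imwrite('pics/w2.png',g)
d=snapshot('top');w=cloud(d);np.save('w2.npy',w)
pickle.dump(d,open('top2.pkl','wb'))
d=snapshot('scene');pickle.dump(d,open('scene2.pkl','wb'));cv2.imwrite('pics/s2.png',cv2.resize(np.clip(d['frame'][180:360,220:400,::-1]*1.6,0,255).astype(np.uint8),None,fx=3.3,fy=3.3,interpolation=2))
E
```

```text
2.45 [ 0.74025582 -0.05414221  0.12633969] [0.10977193 0.02406067 1.07851158] [[ 0.942  0.009  0.335]
 [-0.335  0.006  0.942]
 [ 0.006 -1.     0.008]]
233.54267095450183 278.279176471244
155.99826424355072 298.7564866559863
78.19937565556327 308.0815655834335
0.29253571479483753 306.80777948639616
-77.39129578947023 295.22974564312113
-154.15677254178115 273.46088603252406
```

View pics/w2.png

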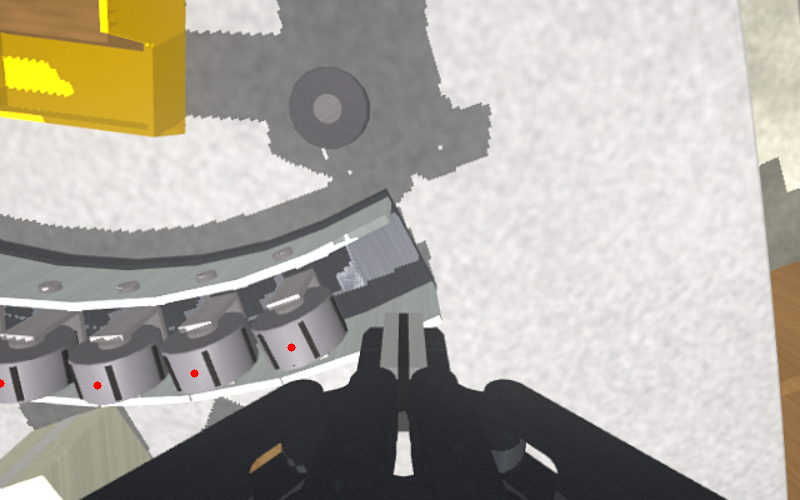

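View pics/s2.png

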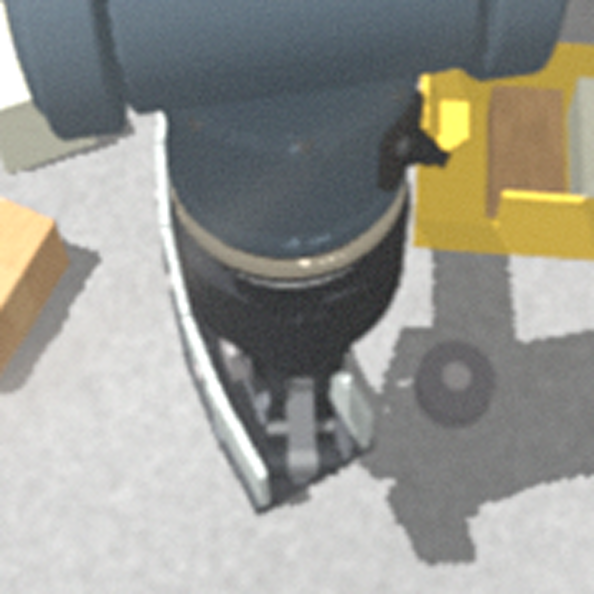

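The red dots, which are my fitted wheel tops, sit on the treads of wheels 1 to 4 in the wrist view (wheel 1 at about 292,347). The closed tips stand beyond wheel 1. Next I lower to 4 mm below top height and begin the stroke slowly on wheel 1 to check the force.

```bash
cat >> h.py <<'E'
def arc(ss,z,heading=-20):
    p=np.load('p.npy'); a=p[2]+2.5*.046/.32-np.array(ss)/1000/.32
    return np.c_[p[0]+.32*np.cos(a),p[1]+.32*np.sin(a),np.full(len(a),z)]
E
python3 - <<'E'
from h import *
from station import *
s=sense()
rows(s,arc([-50,-50],.110),-20)
rows(s,arc([-50,-50,-40,-30,-22,-14,-7,0,0],.1005),-20)
E
```

```text
[-0.008, 0.007, 0.006, -0.25, 1.65, 0.36, 1]
[-0.008, 0.007, 0.006, -0.25, 1.65, 0.36, 1]
[-0.008, 0.007, 0.006, -0.25, 2.6, 0.35, 1]
[-0.008, 0.007, 0.006, -0.25, 2.6, 0.35, 1]
[-0.008, 0.007, 0.006, -1.13, 2.59, -0.13, 1]
[-0.008, 0.007, 0.006, -2.02, 2.58, -0.58, 1]
[-0.008, 0.007, 0.006, -2.75, 2.57, -0.92, 1]
[-0.008, 0.007, 0.006, -3.48, 2.56, -1.24, 1]
[-0.008, 0.007, 0.006, -4.13, 2.56, -1.51, 1]
[-0.008, 0.007, 0.006, -4.78, 2.55, -1.76, 1]
[-0.008, 0.007, 0.006, -4.78, 2.55, -1.76, 1]
```

Request:
step_arm(
  moves=[
    [-0.008,0.007,0.006,-0.2,1.65,0.35,1],
    [-0.008,0.007,0.006,-0.25,2.6,0.35,1],
    [-0.008,0.007,0.006,-0.25,2.6,0.35,1],
    [-0.008,0.007,0.006,-1.1,2.6,-0.1,1],
    [-0.008,0.007,0.006,-2.0,2.58,-0.6,1],
    [-0.008,0.007,0.006,-2.75,2.57,-0.9,1],
    [-0.008,0.007,0.006,-3.5,2.56,-1.25,1],
    [-0.008,0.007,0.006,-4.15,2.56,-1.5,1],
    [-0.008,0.007,0.006,-4.8,2.55,-1.75,1],
  ],
)

```text
t: 3.72
tcp_pos: [0.689, -0.054, 0.1013]
tool_rot: [-0.696, 0.122, -0.123, 0.697]
force: [-0.1, 2.0, 3.7]
finger_gap: -0.0
```

```bash
python3 - <<'E'
from h import *
from station import *
s=sense();print(s['t'],s['tcp_pos'],s['force'],s['ft_torque'],R.from_quat(s['tool_rot']).as_matrix().round(3))
d=snapshot('wrist');g=cv2.resize(np.clip(d['frame'][:,:,::-1]*1.6,0,255).astype(np.uint8),(800,500))
cv2.imwrite('pics/w3.png',g)
rows(sense(),arc([10,20,30,40,50,60,70,80,90],.1005),-20)
E
```

```text
3.725 [ 0.68902237 -0.05400533  0.10126236] [-0.10514383  2.00813486  3.72652822] [ 0.25693267  0.03995603 -0.01229615] [[ 0.94   0.001  0.342]
 [-0.342  0.     0.94 ]
 [ 0.001 -1.     0.001]]
[-0.0, 0.0, -0.001, -0.78, 0.05, -0.33, 1]
[-0.0, 0.0, -0.001, -1.73, 0.05, -0.64, 1]
[-0.0, 0.0, -0.001, -2.69, 0.05, -0.92, 1]
[-0.0, 0.0, -0.001, -3.66, 0.05, -1.18, 1]
[-0.0, 0.0, -0.001, -4.63, 0.05, -1.4, 1]
[-0.0, 0.0, -0.001, -5.61, 0.05, -1.59, 1]
[-0.0, 0.0, -0.001, -6.6, 0.05, -1.75, 1]
[-0.0, 0.0, -0.001, -7.59, 0.05, -1.88, 1]
[-0.0, 0.0, -0.001, -8.59, 0.05, -1.98, 1]
```

View pics/w3.png

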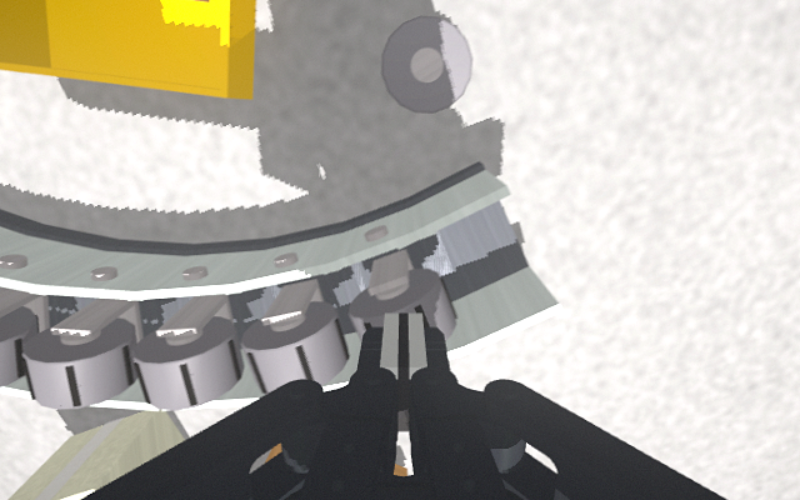

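Force is 3.7 N vertical at about 2.7 mm depth, which agrees with the spring data. I continue.

```bash
python3 - <<'E'
from h import *
from station import *
rows(sense(),arc([85,95,105,115],.1005),-20)
E
```

```text
[-0.0, 0.0, -0.001, -8.09, 0.05, -1.93, 1]
[-0.0, 0.0, -0.001, -9.09, 0.05, -2.02, 1]
[-0.0, 0.0, -0.001, -10.08, 0.06, -2.07, 1]
[-0.0, 0.0, -0.001, -11.08, 0.06, -2.09, 1]
```

Request:
step_arm(
  moves=[
    [0,0,0,-0.8,0.08,-0.33,1],
    [0,0,0,-1.75,0.08,-0.64,1],
    [0,0,0,-2.7,0.08,-0.92,1],
    [0,0,0,-3.65,0.08,-1.18,1],
    [0,0,0,-4.65,0.08,-1.4,1],
    [0,0,0,-5.6,0.08,-1.6,1],
    [0,0,0,-6.6,0.08,-1.75,1],
    [0,0,0,-7.6,0.08,-1.88,1],
    [0,0,0,-8.6,0.08,-1.98,1],
    [0,0,0,-9.6,0.08,-2.05,1],
    [0,0,0,-10.6,0.08,-2.08,1],
    [0,0,0,-11.1,0.08,-2.1,1],
  ],
)

```text
t: 5.28
tcp_pos: [0.5747, -0.0355, 0.0997]
tool_rot: [-0.696, 0.124, -0.121, 0.696]
force: [-0.5, 1.0, -0.3]
finger_gap: 0.005
```

```bash
python3 - <<'E'
from h import *
from station import *
s=sense();print(s['t'],s['tcp_pos'],s['force'],s['ft_torque'],R.from_quat(s['tool_rot']).as_matrix().round(3))
d=snapshot('wrist');g=cv2.resize(np.clip(d['frame'][:,:,::-1]*1.6,0,255).astype(np.uint8),(800,500))
cv2.imwrite('pics/w4.png',g)
print(arc([115],.1))
rows(sense(),arc([125,135,145,155,165,175,185,195,205,215,225,235,245,255,258],.1005),-20)
E
```

```text
5.275 [ 0.57474071 -0.03545695  0.09965836] [-0.47933092  0.99084048 -0.27620615] [ 0.05409189 -0.04255134  0.010439  ] [[ 0.94  -0.003  0.342]
 [-0.342  0.001  0.94 ]
 [-0.003 -1.    -0.   ]]
[[ 0.57647494 -0.03575621  0.1       ]]
[0.0, 0.001, -0.004, -0.79, -0.09, 0.04, 1]
[0.0, 0.001, -0.004, -1.79, -0.08, 0.08, 1]
[0.0, 0.001, -0.004, -2.78, -0.08, 0.15, 1]
[0.0, 0.001, -0.004, -3.78, -0.07, 0.26, 1]
[0.0, 0.001, -0.004, -4.77, -0.07, 0.39, 1]
[0.0, 0.001, -0.004, -5.76, -0.07, 0.56, 1]
[0.0, 0.001, -0.004, -6.74, -0.06, 0.76, 1]
[0.0, 0.001, -0.004, -7.71, -0.06, 0.99, 1]
[0.0, 0.001, -0.004, -8.68, -0.05, 1.24, 1]
[0.0, 0.001, -0.004, -9.63, -0.05, 1.53, 1]
[0.0, 0.001, -0.004, -10.58, -0.05, 1.85, 1]
[0.0, 0.001, -0.004, -11.52, -0.04, 2.2, 1]
[0.0, 0.001, -0.004, -12.44, -0.04, 2.57, 1]
[0.0, 0.001, -0.004, -13.36, -0.04, 2.98, 1]
[0.0, 0.001, -0.004, -13.63, -0.04, 3.11, 1]
```

View pics/w4.png

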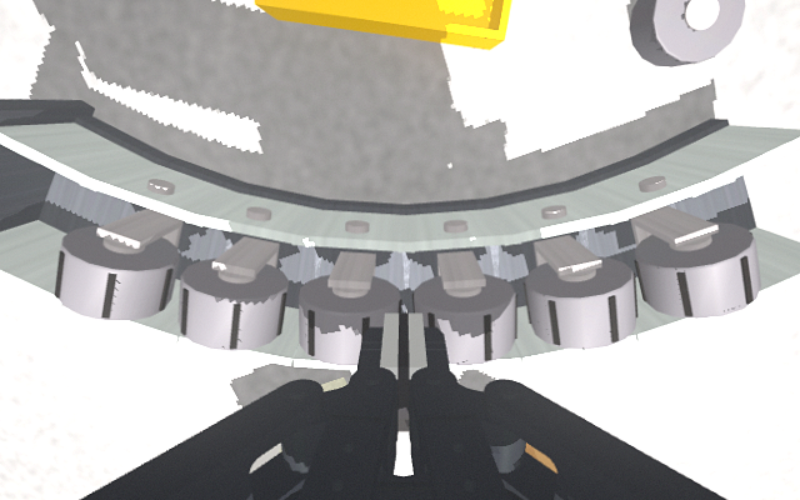

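The tips are between wheels 3 (about 465,315) and 4 (about 350,320), and wheels 1 and 2 show their stripes shifted. I stroke wheel 4 in finer steps with pictures, to follow its stripes and see how far it really rolls.

Request:
step_arm(
  moves=[
    [0,0,0,-0.4,-0.07,0.02,1],
    [0,0,0,-0.8,-0.07,0.04,1],
  ],
)

```text
t: 5.58
tcp_pos: [0.5682, -0.0326, 0.1008]
tool_rot: [0.696, -0.123, 0.122, -0.696]
force: [0.5, -0.8, 3.1]
finger_gap: -0.002
```

```bash
cat > look.py <<'E'
from h import *
from station import *
import sys
s=sense();print(s['t'],s['tcp_pos'],s['force'],s['finger_gap'])
d=snapshot('wrist');g=cv2.resize(np.clip(d['frame'][:,:,::-1]*1.6,0,255).astype(np.uint8),(800,500))
cv2.imwrite(f'pics/{sys.argv[1]}.png',g[170:400])
if len(sys.argv)>2: rows(sense(),arc([float(a) for a in sys.argv[2:]],.1),-20)
E
python3 look.py a1 133 143
```

```text
5.575 [ 0.56819749 -0.03261753  0.10080565] [ 0.51727419 -0.75018002  3.09454358] -0.0024258263626210606
[0.0, 0.001, -0.002, -0.83, 0.08, 0.03, 1]
[0.0, 0.001, -0.002, -1.82, 0.08, 0.09, 1]
```

View pics/a1.png

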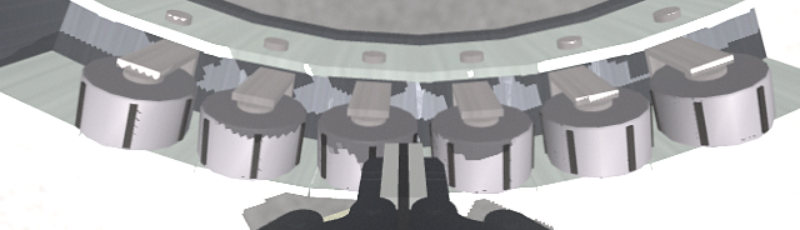

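Request:
step_arm(
  moves=[
    [0,0,0,-0.4,0.08,0.02,1],
    [0,0,0,-0.8,0.08,0.03,1],
  ],
)

```text
t: 5.88
tcp_pos: [0.5599, -0.029, 0.1003]
tool_rot: [-0.696, 0.123, -0.122, 0.697]
force: [0.4, 0.9, 4.4]
finger_gap: -0.002
```

```bash
python3 look.py a2 142 147
```

```text
5.875 [ 0.55986991 -0.02902265  0.10026272] [0.40150799 0.88675003 4.44516363] -0.0020323777543700644
[-0.0, 0.001, -0.004, -0.8, 0.01, 0.03, 1]
[-0.0, 0.001, -0.004, -1.3, 0.02, 0.07, 1]
```

View pics/a2.png

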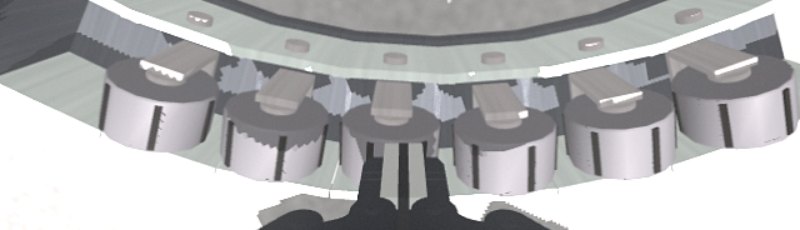

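Request:
step_arm(
  moves=[
    [0,0,0,-0.4,0.02,0.02,1],
    [0,0,0,-0.8,0.02,0.03,1],
  ],
)

```text
t: 6.18
tcp_pos: [0.551, -0.0252, 0.0999]
tool_rot: [-0.696, 0.124, -0.121, 0.697]
force: [0.5, 0.8, 4.5]
finger_gap: 0.001
```

```bash
python3 look.py a3 152
```

```text
6.175 [ 0.55100624 -0.02518107  0.09992572] [0.50256969 0.81372407 4.48294965] 0.0010090736589172362
[-0.0, 0.001, -0.005, -0.87, -0.01, 0.07, 1]
```

View pics/a3.png

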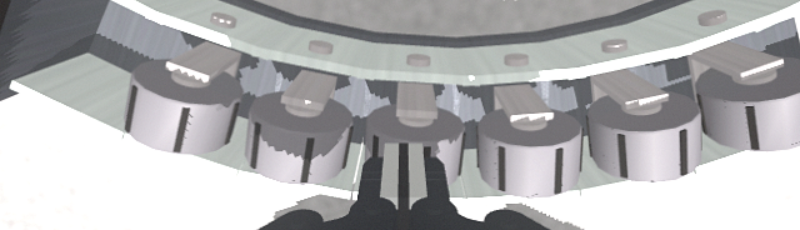

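Request:
step_arm(
  moves=[
    [0,0,0,-0.4,0,0.03,1],
    [0,0,0,-0.9,0,0.07,1],
  ],
)

```text
t: 6.48
tcp_pos: [0.5409, -0.0208, 0.0996]
tool_rot: [-0.696, 0.125, -0.12, 0.697]
force: [-0.2, 1.6, 3.4]
finger_gap: 0.005
```

```bash
python3 look.py a4 161
```

```text
6.475 [ 0.54094833 -0.02076242  0.09964322] [-0.24626302  1.62489605  3.35419555] 0.004558738430344196
[0.0, 0.001, -0.01, -0.6, -0.05, 0.11, 1]
```

View pics/a4.png

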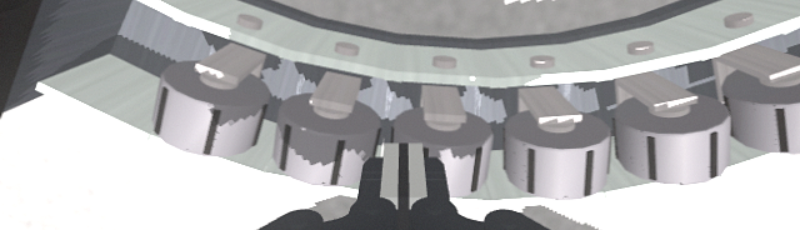

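Request:
step_arm(
  moves=[
    [0,0,0,-0.3,-0.04,0.06,1],
    [0,0,0,-0.6,-0.05,0.1,1],
  ],
)

```text
t: 6.78
tcp_pos: [0.534, -0.0173, 0.0996]
tool_rot: [-0.696, 0.126, -0.119, 0.697]
force: [0.2, -0.1, 0.3]
finger_gap: 0.004
```

```bash
python3 look.py a5 167 175 183 191 199 207 215 223 231 239 247 255
```

```text
6.775 [ 0.5340005  -0.01727396  0.09955252] [ 0.21465264 -0.07693446  0.33731468] 0.004282409160364747
[0.0, 0.001, -0.011, -0.52, -0.04, 0.11, 1]
[0.0, 0.001, -0.011, -1.31, -0.03, 0.24, 1]
[0.0, 0.001, -0.011, -2.09, -0.02, 0.4, 1]
[0.0, 0.001, -0.011, -2.87, -0.01, 0.57, 1]
[0.0, 0.001, -0.011, -3.65, -0.0, 0.77, 1]
[0.0, 0.001, -0.011, -4.42, 0.01, 0.98, 1]
[0.0, 0.001, -0.011, -5.18, 0.01, 1.21, 1]
[0.0, 0.001, -0.011, -5.94, 0.02, 1.47, 1]
[0.0, 0.001, -0.011, -6.69, 0.03, 1.74, 1]
[0.0, 0.001, -0.011, -7.44, 0.04, 2.03, 1]
[0.0, 0.001, -0.011, -8.18, 0.05, 2.34, 1]
[0.0, 0.001, -0.011, -8.91, 0.05, 2.66, 1]
```

View pics/a5.png

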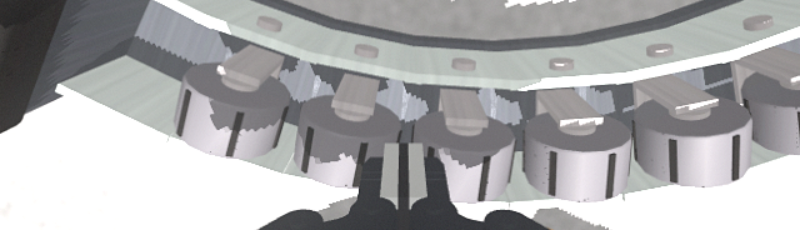

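Between the last two pictures, wheel 4's stripe moved from +36 px to +22 px off its centre, towards the bumper, so it rolls with the tips. Now wheels 5 and 6.

Request:
step_arm(
  moves=[
    [0,0,-0.01,-0.5,-0.03,0.1,1],
    [0,0,-0.01,-1.3,-0.03,0.24,1],
    [0,0,-0.01,-2.1,-0.02,0.4,1],
    [0,0,-0.01,-2.9,-0.01,0.57,1],
    [0,0,-0.01,-3.65,0,0.77,1],
    [0,0,-0.01,-4.4,0.01,0.98,1],
    [0,0,-0.01,-5.2,0.01,1.2,1],
    [0,0,-0.01,-5.9,0.02,1.47,1],
    [0,0,-0.01,-6.7,0.03,1.74,1],
    [0,0,-0.01,-7.4,0.04,2.0,1],
    [0,0,-0.01,-8.2,0.05,2.3,1],
    [0,0,-0.01,-8.9,0.05,2.65,1],
  ],
)

```text
t: 8.32
tcp_pos: [0.4579, 0.0387, 0.0997]
tool_rot: [0.697, -0.123, 0.122, -0.696]
force: [0.8, 0.1, 0.8]
finger_gap: 0.003
```

```bash
python3 look.py b1 260;
```

```text
8.325 [0.45785518 0.03866618 0.09969063] [0.83973658 0.09790177 0.82913504] 0.0025286810870597267
[0.001, 0.001, -0.004, -0.21, -0.04, 0.2, 1]
```

View pics/b1.png

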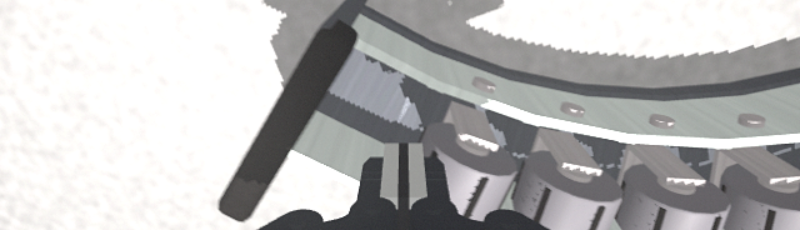

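The tips are past wheel 6 and short of the bumper. I lift clear.

Request:
step_arm(
  moves=[
    [0,0,0,-0.3,-0.3,0.25,1],
    [0,0,0,-0.3,-2,0.25,1],
    [0,0,0,-0.3,-6,0.25,1],
    [0,0,0,-0.3,-11,0.25,1],
    [0,0,0,-0.3,-15,0.25,1],
    [0,0,0,-0.3,-15,0.25,1],
    [0,0,0,-0.3,-15,0.25,1],
  ],
)

```text
t: 9.25
tcp_pos: [0.4547, 0.0427, 0.2491]
tool_rot: [0.697, -0.124, 0.12, -0.696]
force: [-0.4, 0.8, -0.4]
finger_gap: 0.002
```

```bash
python3 - <<'E'
from h import *
from station import *
s=sense();print(s['t'],s['tcp_pos'],s['force'],s['q'])
M=R.from_quat(s['tool_rot']).as_matrix();print((M.T@(np.array([.45,-.30,.25])-s['tcp_pos'])*100).round(1))
E
```

```text
9.25 [0.45472603 0.04268648 0.24905921] [-0.40234465  0.78655616 -0.43321042] [-1.51803824e-01  3.06052478e-01  1.83730579e+00 -1.71145059e-04
  1.00375527e+00  1.95891986e-01]
[ 11.2  -0.1 -32.4]
```

Request:
step_arm(
  moves=[
    [0,0,0,1.5,0,-4.5,1],
    [0,0,0,3.2,0,-9.3,1],
    [0,0,0,4.8,0,-14,1],
    [0,0,0,6.5,0,-18.7,1],
    [0,0,0,8,0,-23.3,1],
    [0,0,0,9.6,0,-28,1],
    [0,0,0,11.2,0,-32.4,1],
    [0,0,0,11.2,0,-32.4,1],
    [0,0,0,11.2,0,-32.4,1],
  ],
)

```text
t: 10.38
tcp_pos: [0.4486, -0.299, 0.2469]
tool_rot: [-0.695, 0.126, -0.119, 0.697]
force: [-0.4, 0.3, 0.0]
finger_gap: -0.003
```

```bash
python3 - <<'E'
from h import *
from station import *
s=sense();print(s['t'],s['tcp_pos'],s['force'])
o=pickle.load(open('top.pkl','rb'));d=snapshot('top')
os=pickle.load(open('scene.pkl','rb'));ds=snapshot('scene')
f=lambda q,x,y,w,h:cv2.resize(np.clip(q['frame'][y:y+h,x:x+w,::-1]*2.2,0,255).astype(np.uint8),(400,int(400*h/w)),interpolation=2)
cv2.imwrite('pics/end_top.png',np.hstack([f(o,210,90,280,220),f(d,210,90,280,220)]))
cv2.imwrite('pics/end_sc.png',np.hstack([f(os,260,145,90,130*1),f(ds,260,145,90,130)]))
for (a,b) in ((o,d),(os,ds)):
    wa,wb=cloud(a),cloud(b)
    m=(wa[...,2]>.01)&(wa[...,2]<.12)
    e=np.abs(wa[...,2]-wb[...,2])>0.006; print((e&m).sum(), m.sum())
c=model(np.load('p.npy'))[0]
wb=cloud(d).reshape(-1,3)
for q in c:
    k=np.linalg.norm(wb[:,:2]-q,axis=1)<.004; print(np.nanmedian(wb[k,2]).round(4),end=' ')
E
```

```text
10.375 [ 0.44859576 -0.29899919  0.24690713] [-0.41199416  0.26123799  0.00632447]
31 14666
46 21571
0.0839 0.0848 0.0839 0.0844 0.0843 0.0852
```

View pics/end_top.png

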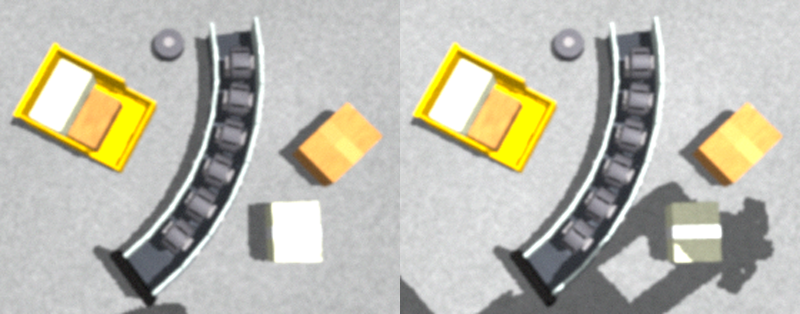

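View pics/end_sc.png

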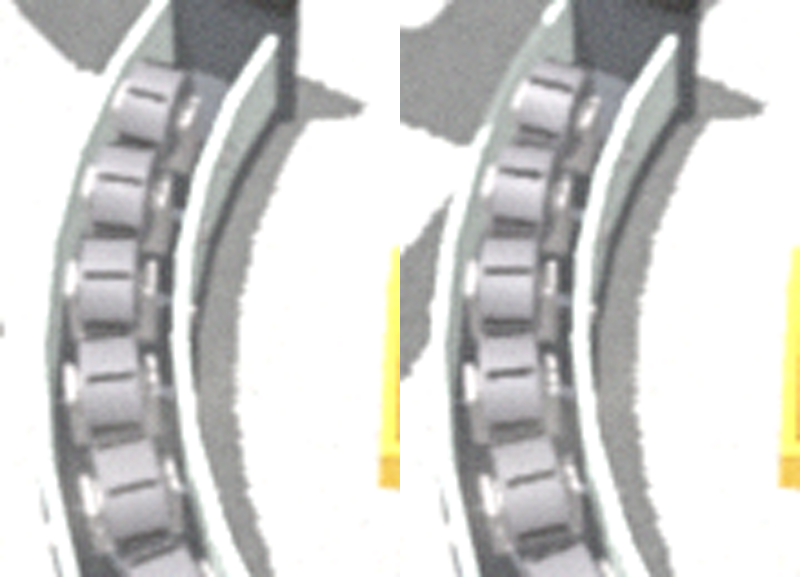

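```bash
python3 - <<'E'
import cv2,numpy as np
cs=[368,390,415,442,463]
im=[cv2.resize(cv2.imread(f'pics/a{i+1}.png')[90:205,c-65:c+65],None,fx=2,fy=2,interpolation=2) for i,c in enumerate(cs)]
cv2.imwrite('pics/tr.png',np.vstack([np.hstack(im[:3]),np.hstack(im[3:]+[im[0]*0])]))
E
```

View pics/tr.png

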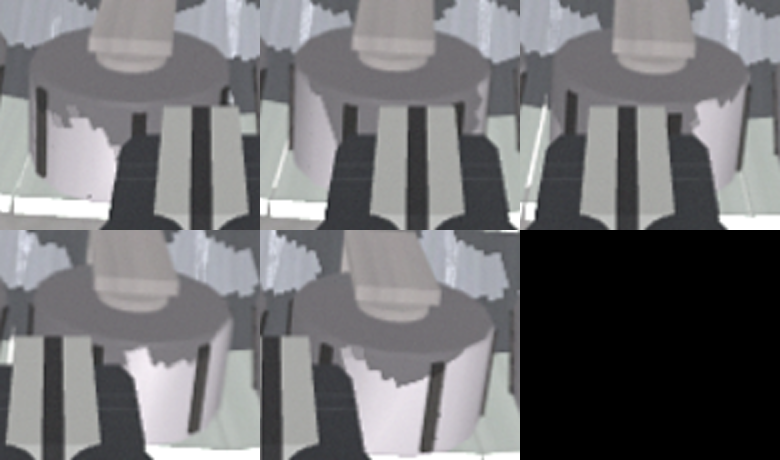

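```bash
python3 -c "
from station import *
print(sense()['qd']); print(sign_off())"
```

```text
[ 0.00683192 -0.01139966 -0.00638702 -0.00127769 -0.00232988 -0.00119218]
the job is handed in; nothing more can be done
None
```

The job is handed in at about 10.5 s. I stroked all six wheels once, in order from the open end to the bumper, with the fingers closed. I then lifted the hand and parked it clear at about (0.45, -0.30, 0.25).

- **Pressing force:** it was gentle. The readings, taken on wheels 1 and 4, were at most 4.5 N vertical, with the tips 3–5 mm below the wheel tops; the forks stop at 14 mm. I took no readings during the continuous strokes over wheels 2–3 and 5–6.
- **Wheel roll:** I followed wheel 4 stripe by stripe, and it rolled about 1.9 rad towards the bumper, against the 0.79 rad needed. I did not measure the other wheels' full turn, because their stripes repeat. They had the same stroke, and in the final scene picture wheels 2–6 show about the same stripe shift as each other; wheel 1 is mostly outside that crop.
- **Final state:** all wheel tops read 84–85 mm, so the forks are back up. The depth maps before and after agree (31 and 46 differing pixels out of about 14,700 and 21,600), so the bin, cartons and spare wheel did not move.

No checks failed or disagreed. The two cameras placed the wheels about 1–2 mm apart, which is within the calibration.

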